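# Sort the mixed tray of furniture feet and stack the emptied tray

### The job

One tray on the joiner's bench holds a mix of furniture feet, two round and one square. Move each of these three feet, standing upright, into an empty pocket of the part-filled tray of its own kind (round feet to the tray with the round foot, the square foot to the tray with the square feet), so that both trays end up full and stay where they stand. Then set the emptied tray, right way up and squarely in line, on top of the pile of empty trays.

Things in the scene. Friction and masses are not known exactly. Their poses are not given: they have to be found in the camera images.
- tray_mixed: Loose plywood tray, outside 168 (x) x 60 (y) x 28 (z) mm, walls and floor 6 mm thick, 0.15 to 0.3 kg; three square pockets, each 48 x 48 mm, in a row along its x axis with centres at x = -54, 0 and +54 mm. Origin: centre of its underside; z up. At the start it is the one with all three pockets taken, by two round feet and one square foot in any order. Emptied, it can be gripped from above across the middle of its 60 mm width and goes on the pile.
- tray_round: Loose plywood tray, outside 168 (x) x 60 (y) x 28 (z) mm, walls and floor 6 mm thick, 0.15 to 0.3 kg; three square pockets, each 48 x 48 mm, in a row along its x axis with centres at x = -54, 0 and +54 mm. Origin: centre of its underside; z up. At the start it holds one round foot, in any one of its pockets; the other two pockets are empty.
- tray_square: Loose plywood tray, outside 168 (x) x 60 (y) x 28 (z) mm, walls and floor 6 mm thick, 0.15 to 0.3 kg; three square pockets, each 48 x 48 mm, in a row along its x axis with centres at x = -54, 0 and +54 mm. Origin: centre of its underside; z up. At the start it holds two square feet, in any two of its pockets; the third pocket is empty.
- empties: Pile of two empty trays of the same kind and size, one squarely on the other, fixed to the bench: 168 (x) x 60 (y) x 56 (z) mm; the third tray rests on its rim 56 mm above the bench. Origin: centre of its underside on the bench; x along its length, z up.
- round_1: Loose brown wooden round turned furniture foot standing upright: 64 mm high, the upper 30 mm a plain cylinder 30 mm in diameter, the lower 34 mm tapering to 22 mm at the bottom; an 8 mm steel bolt stub stands 12 mm out of its top. About 60 g. Origin: centre of its underside; z up. Starts on the 6 mm floor of a pocket of the mixed tray; to go to the round tray.
- round_2: Loose brown wooden round turned furniture foot standing upright: 64 mm high, the upper 30 mm a plain cylinder 30 mm in diameter, the lower 34 mm tapering to 22 mm at the bottom; an 8 mm steel bolt stub stands 12 mm out of its top. About 60 g. Origin: centre of its underside; z up. Starts on the 6 mm floor of a pocket of the mixed tray; to go to the round tray.
- square_1: Loose brown wooden square furniture foot standing upright: 64 mm high, the upper 30 mm a plain square 36 x 36 mm with sides along its x and y axes, the lower 34 mm tapering to 26 x 26 mm at the bottom; an 8 mm steel bolt stub stands 12 mm out of its top. About 60 g. Origin: centre of its underside; z up. Starts on the 6 mm floor of a pocket of the mixed tray, its sides within about 0.1 rad of the tray's; to go to the square tray.
- round_kept: Loose brown wooden round turned furniture foot standing upright: 64 mm high, the upper 30 mm a plain cylinder 30 mm in diameter, the lower 34 mm tapering to 22 mm at the bottom; an 8 mm steel bolt stub stands 12 mm out of its top. About 60 g. Origin: centre of its underside; z up. Already in a pocket of the round tray; stays in that tray.
- square_kept_1: Loose brown wooden square furniture foot standing upright: 64 mm high, the upper 30 mm a plain square 36 x 36 mm with sides along its x and y axes, the lower 34 mm tapering to 26 x 26 mm at the bottom; an 8 mm steel bolt stub stands 12 mm out of its top. About 60 g. Origin: centre of its underside; z up. Already in a pocket of the square tray; stays in that tray.
- square_kept_2: Loose brown wooden square furniture foot standing upright: 64 mm high, the upper 30 mm a plain square 36 x 36 mm with sides along its x and y axes, the lower 34 mm tapering to 26 x 26 mm at the bottom; an 8 mm steel bolt stub stands 12 mm out of its top. About 60 g. Origin: centre of its underside; z up. Already in a pocket of the square tray; stays in that tray.
Mind the look-alikes: they are no part of the job. What is shaped like the square_1 but red or turquoise is not meant.

How it is judged:
By the outcome, as a careful person would: the job done as asked, in the order asked, and still so for the second after the job is handed in, with the robot touching nothing.
It also fails if it takes over 112 s, if anything falls off the work surface, if the arm or the gripper's body presses on something with over 40 N, if the wrist force passes 120 N, or if a joint passes its speed limit or range.

### The arm

A 7-joint arm with a two-finger parallel gripper is mounted at the origin on the work surface. World frame = base frame: x ahead of the robot, y to its left, z up, the work surface at z = 0. Lengths are in m, angles in rad, forces in N, time in s.
With the tool pointing down it reaches from about 0.4 to 0.85 m from the base axis. Payload 10.4 kg.
Tool frame: the origin (TCP) lies between the finger pads; the fingertips stand 11 mm ahead of it and the grasp point (between the pads) lies 8 mm behind it; x points along the fingers, y is the direction in which the jaws open and shut, and the axes are right-handed (so a half turn about x gives the same grasp; the last joint's range is limited). The gripper opens to 87 mm and grips with 3 to 60 N. Pads are 19 mm wide; open, the fingers measure 117 mm over their backs; the gripper's body (75 mm by 190 mm) begins 51 mm behind the grasp point.
Start: joints at [-1.25, 0.332, -0.065, 1.46, 0.022, 1.35, -0.088], TCP at [0.211, 0.588, 0.212] pointing down, gripper open.
Joint ranges: [-2.6, 2.6], [-0.5, 2.12], [-1.47, 1.34], [0.16, 2.42], [-1.27, 4.41], [0.06, 2.06], [-2.6, 2.6]. Speed limits (rad/s): [2.22, 2.22, 2.79, 2.79, 3.14, 3.14, 3.14].

### API

Orientations are given as a unit quaternion [x, y, z, w].
In Python, from bench import r, cams, ticket gives the robot as it stands. The module is installed in compiled form; this text tells all that it offers.
- The arm moves only by the tool drive_tool, never from a script. Its argument "moves" is text: rows parted by semicolons, each of 5 numbers parted by spaces: the shift along the world's x, y, z in m, then the turn about the world's z in degrees, then the closure, from 0 (fully open) to 1 (shut). In form: x y z twist grip; .... A call has 1 to 20 rows; each row shifts and turns the commanded pose from where the row before left it; what a row does not reach is not made up. A row lasts 1/8 s, in which the tool goes at most 62.5 mm and 10.7 degrees, less where a joint would pass 70% of its speed; a pose out of reach is approached as far as the arm can. A call is refused whole if a number of a shift passes 0.0625 or a number of a turn 10.7, either way. A call with a gripper value outside its range is refused whole. The fingers move at their own pace and stop on an object; "newtons" is the grip in N (left out, the last holds). Time passes only in rows, so rows that do not move let the fingers close. It gives the time, the measured TCP pose, the force and the opening at its end, in the units of the state.
- r.read_state(): the state, without advancing time (a new reading comes with each control period).
- cams.camera(name): name is "scene" or "top"; returns a dict with "color" (400x640x3 uint8, red, green, blue), "fx", "fy", "cx", "cy" (pixels), "extrinsics" (4x4, takes a point from camera to world coordinates). Camera axes: x right, y down, z forward; pixel columns grow to the right and rows downward; lengths in m; the calibration is good to about 2 mm. A picture is of the moment at which its call begins. There is no depth.
- ticket.close_job(): hands the job in, once; it reports no verdict.
The state is a dict: "time": time; "joint_positions": joint angles; "joint_vel": joint speeds; "joint_torque": joint torques, N m; "ee_pos": TCP position; "eef_rot": TCP orientation; "ft_force": force on the tool from outside, world axes, zero at the start; "torque": the same for the moment, N m; "width": finger opening in m.
Only numpy, scipy, OpenCV 4.12 (cv2) and the standard library are available. Lean on these libraries where they do the work, as an engineer would, in place of code of your own. Each camera call takes 0.05 s, during which the arm holds its last target.

## Working session

There is one attempt and no reset: what is moved stays moved. The work goes in short steps, Python scripts to look and compute and a tool call to move; the robot and the scene stay as the last step left them, time stands still between calls to the robot, and variables do not carry over. Pictures are saved under pics/ and viewed, and the job is handed in when it is done.

Besides the shell and the picture viewer there is one more tool, called as name(argument=value, ...) on one line, values as JSON. drive_tool: Moves the arm, as the interface text tells. Its arguments: {"type":"object","properties":{"moves":{"type":"string"},"newtons":{"type":"number"}},"required":["moves"]}

```bash
mkdir -p pics
python3 - <<'E'
from bench import r,cams
import cv2,numpy as np
s=r.read_state()
for k in s: print(k,np.round(s[k],4))
for n in("scene","top"):
    c=cams.camera(n); cv2.imwrite(f"pics/{n}0.png",c["color"][:,:,::-1]); print(n,c["fx"],c["fy"],c["cx"],c["cy"]);print(np.round(c["extrinsics"],4))
E
```

```text
time 0.0
joint_positions [-1.2496  0.3329 -0.0647  1.4609  0.0216  1.3499 -0.0885]
joint_vel [ 0.0002  0.0008 -0.0009 -0.0013 -0.0002  0.0007  0.0004]
joint_torque [ 0.00000e+00 -6.23254e+01  2.49000e-02 -3.89913e+01 -6.11000e-02
  3.96000e-02  2.00000e-04]
ee_pos [0.2105 0.5881 0.2114]
eef_rot [ 0.1205  0.6968 -0.1214  0.6966]
ft_force [-0.4943 -0.1059 -0.3867]
torque [-0.0147 -0.0378  0.0311]
width 0.0871
scene 456.02814197515966 456.02814197515966 319.5650997584179 200.82610378131315
[[ 2.5840e-01  7.7150e-01 -5.8130e-01  1.1748e+00]
 [ 9.6600e-01 -2.0620e-01  1.5570e-01 -1.0600e-01]
 [ 3.0000e-04 -6.0180e-01 -7.9860e-01  8.6550e-01]
 [ 0.0000e+00  0.0000e+00  0.0000e+00  1.0000e+00]]
top 411.81897815442835 411.81897815442835 320.44377163897167 195.82244339719995
[[-1.2300e-02 -9.8890e-01  1.4790e-01  4.0480e-01]
 [-9.9990e-01  1.2200e-02 -1.7000e-03  5.3300e-02]
 [-1.0000e-04 -1.4790e-01 -9.8900e-01  1.1619e+00]
 [ 0.0000e+00  0.0000e+00  0.0000e+00  1.0000e+00]]
```

View pics/scene0.png

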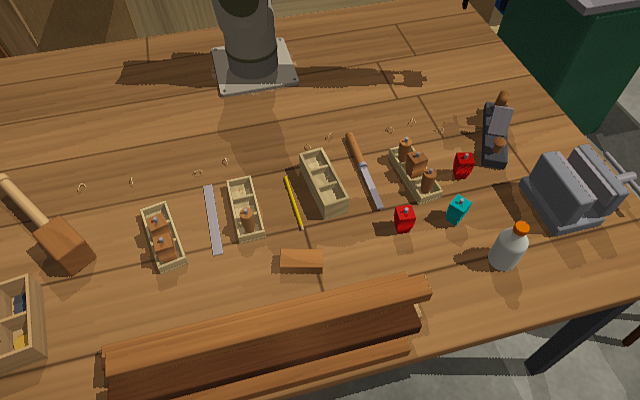

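View pics/top0.png

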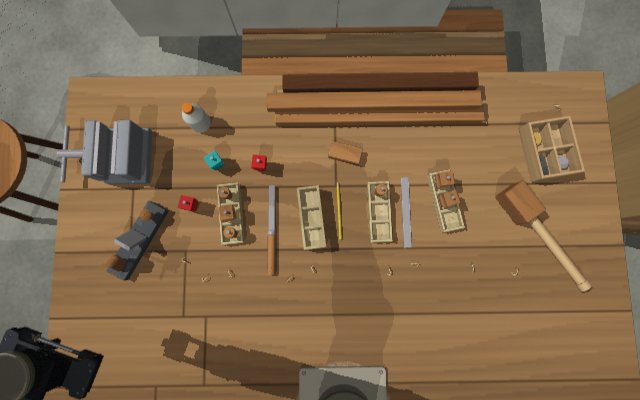

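The scene view shows four trays:
- Mixed tray at about (413,172), with round, square, round feet.
- Empties pile at about (322,182).
- Round tray at about (246,208).
- Square tray at about (163,237).

In the top view they are at about (230,214), (312,217), (380,211) and (447,201). The look-alikes in the top view are red blocks at (187,203) and (259,162), and a turquoise one at (213,160).

Next I'll take close crops.

Run:
```python
import cv2,numpy as np
a=cv2.imread("pics/top0.png"); 
c=[cv2.resize(a[175:255,x:x+66],None,fx=6,fy=6,interpolation=cv2.INTER_CUBIC) for x in(198,282)]
d=[cv2.resize(a[165:245,x:x+66],None,fx=6,fy=6,interpolation=cv2.INTER_CUBIC) for x in(348,415)]
cv2.imwrite("pics/cropt1.png",np.hstack(c));cv2.imwrite("pics/cropt2.png",np.hstack(d))
b=cv2.imread("pics/scene0.png")
cv2.imwrite("pics/crops1.png",cv2.resize(b[125:225,295:455],None,fx=5,fy=5,interpolation=cv2.INTER_CUBIC))
cv2.imwrite("pics/crops2.png",cv2.resize(b[170:275,130:275],None,fx=5,fy=5,interpolation=cv2.INTER_CUBIC))
```

```text
(no output)
```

View pics/cropt1.png

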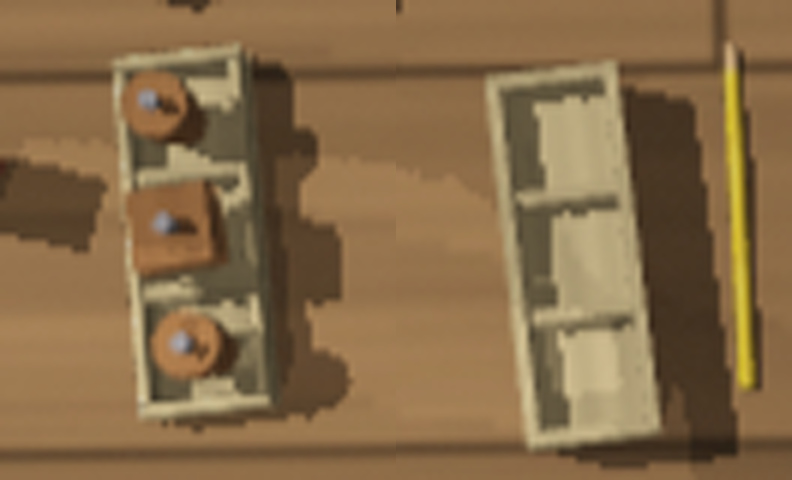

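View pics/cropt2.png

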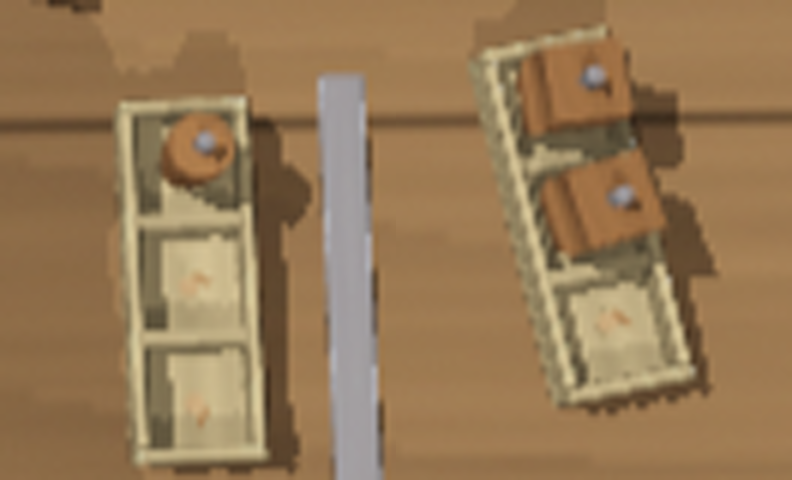

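View pics/crops1.png

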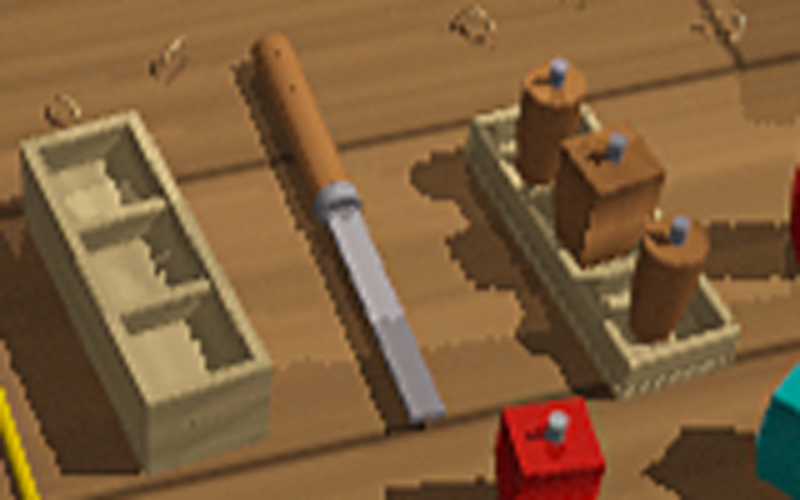

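View pics/crops2.png

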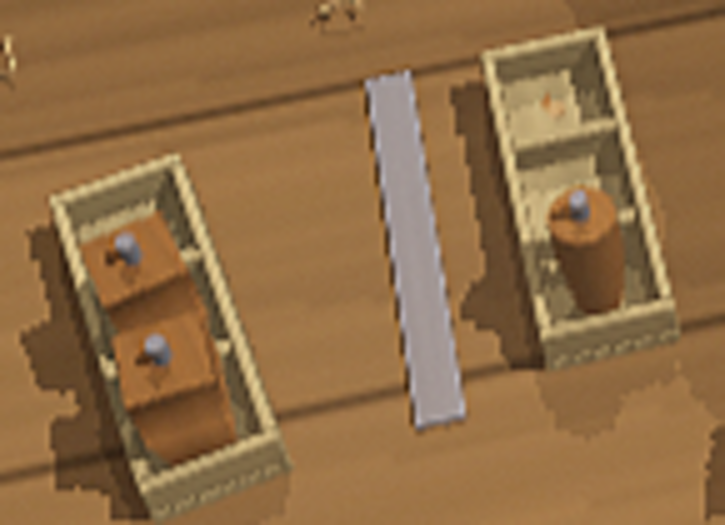

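```bash
cat > h.py <<'E'
import cv2,numpy as np
from bench import r,cams
from scipy.optimize import linear_sum_assignment
def ray(c,uv):
    uv=np.atleast_2d(np.asarray(uv,float)); E=c["extrinsics"]
    d=np.c_[(uv[:,0]-c["cx"])/c["fx"],(uv[:,1]-c["cy"])/c["fy"],np.ones(len(uv))]@E[:3,:3].T
    return E[:3,3],d
def plane(c,uv,z):
    o,d=ray(c,uv); return o+d*((z-o[2])/d[:,2])[:,None]
def proj(c,p):
    E=c["extrinsics"]; q=(np.atleast_2d(p)-E[:3,3])@E[:3,:3]
    return np.c_[q[:,0]/q[:,2]*c["fx"]+c["cx"],q[:,1]/q[:,2]*c["fy"]+c["cy"]]
def tri(c1,a,c2,b):
    o1,d1=ray(c1,a);o2,d2=ray(c2,b);d1=d1[0];d2=d2[0]
    s=np.linalg.lstsq(np.c_[d1,-d2],o2-o1,rcond=None)[0]
    p,q=o1+s[0]*d1,o2+s[1]*d2
    return (p+q)/2,np.linalg.norm(p-q)
def stubs(c,roi):
    x0,y0,x1,y1=roi; a=c["color"][y0:y1,x0:x1].astype(int)
    m=((a[...,2]-a[...,0]>10)&(a[...,2]>90)&(a[...,1]-a[...,0]<40)).astype(np.uint8)
    n,l,st,ce=cv2.connectedComponentsWithStats(m,connectivity=8)
    return [(np.round(ce[i]+[x0,y0],2),int(st[i,4])) for i in range(1,n) if st[i,4]>=3]
def pale(c,roi):
    x0,y0,x1,y1=roi; h=cv2.cvtColor(c["color"],cv2.COLOR_RGB2HSV)
    m=cv2.inRange(h,(20,40,60),(34,140,255)); o=np.zeros_like(m); o[y0:y1,x0:x1]=m[y0:y1,x0:x1]; return o
E
python3 - <<'E'
from h import *
S,T=cams.camera("scene"),cams.camera("top")
print("top mixed",stubs(T,(200,175,250,255)));print("round",stubs(T,(362,170,395,250)));print("sq",stubs(T,(420,160,475,240)))
print("red",stubs(T,(170,140,275,220)))
print("scene mixed",stubs(S,(385,125,445,210)));print("round",stubs(S,(228,170,270,245)));print("sq",stubs(S,(135,200,190,275)))
print("red",stubs(S,(390,145,480,225)))
for c,n in((T,"top"),(S,"scene")):
    m=pale(c,(0,0,640,400)); cv2.imwrite(f"pics/pale_{n}.png",m)
a=cv2.imread("pics/top0.png")[160:260,180:480]; b=cv2.imread("pics/pale_top.png")[160:260,180:480]
cv2.imwrite("pics/palet.png",cv2.resize(np.vstack([a,b]),None,fx=2.6,fy=2.6))
E
```

```text
top mixed []
round []
sq []
red []
scene mixed []
round []
sq []
red [(array([467., 155.]), 3)]
```

View pics/palet.png

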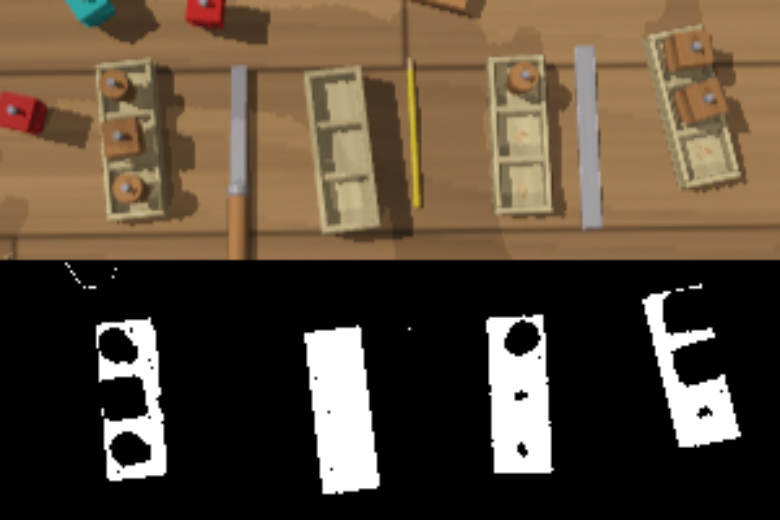

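```bash
cat >> h.py <<'E'
def stubs(c,roi):
    x0,y0,x1,y1=roi; a=c["color"][y0:y1,x0:x1].astype(int)
    m=((a[...,2]-a[...,0]>0)&(a[...,2]>95)&(a[...,1]-a[...,0]<30)).astype(np.uint8)
    n,l,st,ce=cv2.connectedComponentsWithStats(m,connectivity=8)
    return [(np.round(ce[i]+[x0,y0],2),int(st[i,4])) for i in range(1,n) if st[i,4]>=3]
def tray(c,roi,z0=0.,z1=.028):
    m=pale(c,roi); n,l,st,ce=cv2.connectedComponentsWithStats(m)
    k=[i for i in range(1,n) if st[i,4]>15]
    v,u=np.nonzero(np.isin(l,k)); uv=np.vstack([np.c_[u+i,v+j] for i in(-.5,.5) for j in(-.5,.5)])
    P=plane(c,uv,z1)[:,:2]; Q=plane(c,uv,z0)[:,:2]
    (cx,cy),(w,h),_=R=cv2.minAreaRect(P.astype(np.float32)); b=cv2.boxPoints(R)
    e=max((b[1]-b[0],b[2]-b[1]),key=np.linalg.norm); e=e/np.linalg.norm(e)*np.sign(e[0]); f=np.array([-e[1],e[0]])
    o=c["extrinsics"][:2,3]; ctr=np.zeros(2); dim=[]
    for ax in(e,f):
        p,q,k=P@ax,Q@ax,o@ax
        lo=q.min() if k<q.min() else p.min(); hi=q.max() if k>q.max() else p.max()
        if ax is e: pass
        ctr+=ax*(lo+hi)/2; dim.append(hi-lo)
    return ctr,np.degrees(np.arctan2(e[1],e[0])),np.array(dim)
E
python3 - <<'E'
from h import *
S,T=cams.camera("scene"),cams.camera("top")
R={"mixed":((200,175,250,255),(385,125,445,210)),"round":((362,170,395,250),(222,170,270,245)),"sq":((420,160,475,240),(135,198,190,275)),"emp":((285,175,335,255),(295,140,352,225)),"red":((170,140,275,220),(390,145,480,225))}
for n,(t,s) in R.items():
    a,b=stubs(T,t),stubs(S,s); print(n)
    if n!="red":
        z=.056 if n=="emp" else .028
        for c,q in((T,t),(S,s)): x=tray(c,q,0,z); print("  tray",x[0].round(4),x[1].round(2),x[2].round(4))
    for p,na in a:
        for q,nb in b:
            X,e=tri(T,p,S,q)
            if e<.012 and .05<X[2]<.1: print("  stub",p,na,q,nb,X.round(4),round(e,4),"Tz",plane(T,p,.076 if n!='red' else .07)[0].round(4))
E
```

```text
mixed
  tray [0.5304 0.3048] 5.76 [0.1701 0.0611]
  tray [0.5301 0.3049] 6.67 [0.1694 0.0612]
round
  tray [ 0.5307 -0.1125] 1.17 [0.1697 0.061 ]
  tray [ 0.5231 -0.112 ] 1.1 [0.1552 0.0613]
sq
  tray [ 0.5582 -0.2993] 11.01 [0.171  0.0611]
  tray [ 0.5533 -0.3   ] 11.09 [0.1592 0.0612]
emp
  tray [0.5136 0.078 ] 6.02 [0.1721 0.0625]
  tray [0.5129 0.0791] 6.23 [0.1702 0.062 ]
red
```

Run:
```python
from h import *
T=cams.camera("top");S=cams.camera("scene")
print(T["color"][188:196,218:228].tolist())
for n,q in (("mix",(200,175,250,255)),("rnd",(362,170,395,250)),("sq",(420,160,475,240)),("red",(170,140,275,220))):print(n,stubs(T,q))
for n,q in (("mix",(385,125,445,210)),("rnd",(222,170,270,245)),("sq",(135,198,190,275)),("red",(390,145,480,225))):print(n,stubs(S,q))
```

```text
[[[148, 131, 96], [110, 84, 55], [148, 104, 65], [156, 110, 66], [157, 111, 68], [156, 110, 67], [156, 110, 66], [158, 112, 69], [151, 108, 66], [145, 104, 67]], [[153, 132, 94], [143, 102, 63], [156, 109, 65], [156, 111, 68], [155, 116, 82], [156, 110, 66], [156, 111, 67], [159, 112, 69], [156, 111, 66], [156, 109, 68]], [[153, 121, 82], [151, 105, 65], [155, 109, 69], [152, 129, 115], [150, 138, 132], [151, 135, 127], [143, 102, 64], [158, 112, 69], [156, 110, 67], [157, 110, 68]], [[147, 105, 66], [151, 105, 65], [156, 111, 74], [149, 142, 142], [148, 145, 145], [146, 142, 143], [96, 74, 60], [118, 81, 48], [118, 81, 47], [157, 110, 68]], [[151, 112, 73], [150, 105, 65], [156, 112, 71], [151, 128, 114], [123, 119, 121], [121, 118, 119], [62, 56, 52], [82, 56, 33], [83, 55, 33], [120, 81, 50]], [[153, 116, 77], [150, 105, 64], [156, 110, 68], [155, 113, 75], [144, 109, 84], [129, 100, 81], [137, 96, 62], [82, 56, 34], [80, 55, 32], [86, 58, 34]], [[158, 126, 86], [150, 105, 63], [156, 109, 66], [156, 110, 67], [156, 110, 68], [151, 107, 67], [155, 109, 66], [142, 99, 59], [140, 97, 58], [139, 96, 59]], [[175, 154, 112], [136, 100, 64], [156, 110, 67], [156, 110, 66], [156, 110, 67], [158, 111, 68], [156, 110, 66], [159, 113, 69], [156, 110, 67], [129, 88, 53]]]
mix []
rnd []
sq []
red [(array([210.8, 157.6]), 5)]
mix [(array([406.5, 138.5]), 4), (array([418.25, 153.25]), 4), (array([430.33, 169.33]), 3), (array([406.  , 208.75]), 4)]
rnd []
sq []
red [(array([418.25, 153.25]), 4), (array([466.6, 154.8]), 5), (array([430.33, 169.33]), 3), (array([406.  , 209.29]), 7)]
```

```bash
cat >> h.py <<'E'
def stubs(c,roi):
    x0,y0,x1,y1=roi; a=c["color"][y0:y1,x0:x1].astype(float)
    w=np.clip((a[...,2]/np.maximum(a[...,0],1)-.66)/.3,0,1)*(a[...,2]>78)*(np.abs(a[...,1]-a[...,0])<35)
    n,l,st,ce=cv2.connectedComponentsWithStats((w>0).astype(np.uint8),connectivity=8); o=[]
    for i in range(1,n):
        ww=w*(l==i)
        if ww.sum()>3 and st[i,4]<40:
            v,u=np.indices(w.shape); o.append((np.array([(ww*u).sum()/ww.sum()+x0,(ww*v).sum()/ww.sum()+y0]).round(2),round(ww.sum(),1)))
    return o
R={"mixed":((200,175,250,255),(385,125,445,200)),"round":((362,170,395,250),(222,170,270,245)),"sq":((420,160,475,240),(135,198,190,275)),"emp":((285,175,335,255),(295,140,352,225)),"red":((170,140,275,220),(390,145,480,225))}
E
python3 - <<'E'
from h import *
S,T=cams.camera("scene"),cams.camera("top")
for n,(t,s) in R.items():
    a,b=stubs(T,t),stubs(S,s); print(n)
    for p,na in a:
        for q,nb in b:
            X,e=tri(T,p,S,q)
            if e<.012 and .05<X[2]<.1: print("  stub",p,na,q,nb,X.round(4),round(e,4),"Tz",plane(T,p,.078 if n!='red' else .072)[0].round(4))
s=r.read_state()
from scipy.spatial.transform import Rotation as Ro
print(Ro.from_quat(s["eef_rot"]).as_matrix().round(3), s["time"])
E
```

```text
mixed
  stub [222.15 191.1 ] 6.9 [430.89 169.21] 7.6 [0.5826 0.3134 0.0815] 0.0018 Tz [0.5829 0.3134 0.078 ]
  stub [224.86 211.72] 7.1 [418.2  153.11] 8.5 [0.5276 0.3054 0.08  ] 0.0019 Tz [0.5275 0.3049 0.078 ]
  stub [227.82 231.68] 6.9 [406.45 138.42] 9.4 [0.4749 0.2967 0.0794] 0.0021 Tz [0.4747 0.296  0.078 ]
round
  stub [381.66 188.21] 6.8 [245.48 210.38] 13.7 [ 0.5855 -0.1117  0.0781] 0.0007 Tz [ 0.5855 -0.1121  0.078 ]
sq
  stub [447.29 177.33] 8.9 [161.13 239.26] 19.0 [ 0.6129 -0.289   0.0778] 0.0 Tz [ 0.6128 -0.2889  0.078 ]
  stub [452.07 197.16] 7.9 [155.25 218.97] 16.6 [ 0.559  -0.2981  0.0785] 0.0005 Tz [ 0.559  -0.2985  0.078 ]
emp
red
  stub [211.33 157.89] 9.0 [461.76 199.62] 9.4 [0.6755 0.3469 0.0741] 0.0024 Tz [0.6755 0.3463 0.072 ]
  stub [257.53 160.05] 5.1 [406.09 209.21] 9.8 [0.6679 0.2213 0.0733] 0.0013 Tz [0.668  0.2209 0.072 ]
  stub [222.15 191.1 ] 6.9 [430.89 169.21] 7.6 [0.5826 0.3134 0.0815] 0.0018 Tz [0.5839 0.3148 0.072 ]
  stub [183.9 201.8] 5.4 [466.6  154.59] 8.2 [0.5563 0.4167 0.0738] 0.0021 Tz [0.5562 0.4163 0.072 ]
  stub [224.86 211.72] 7.1 [418.2  153.11] 8.5 [0.5276 0.3054 0.08  ] 0.0019 Tz [0.5282 0.3063 0.072 ]
[[ 0.     0.337  0.941]
 [ 0.     0.941 -0.337]
 [-1.     0.     0.   ]] 0.5
```

The things that could be mistaken for each other, with top-view pixels:
- **Round feet to move:** (222,191) and (228,232).
- **Brown square foot to move:** (225,212). The crop confirms it is brown, in the three-foot tray.
- **Feet that stay:** round at (382,188), squares at (447,177) and (452,197).
- **Look-alikes to leave alone:** red at (187,203) and (259,162), turquoise at (213,160).
- **Trays:** the empties pile at (312,217) has 56 mm sides. The tray to move is the mixed one at (230,214).

Now I'll approach the first round foot at (0.583, 0.313).

drive_tool(moves="0.037 -0.0275 0 2.6 0;0.037 -0.0275 0 2.6 0;0.037 -0.0275 0 2.6 0;0.037 -0.0275 0 2.6 0;0.037 -0.0275 0 2.6 0;0.037 -0.0275 0 2.6 0;0.037 -0.0275 0 2.6 0;0.037 -0.0275 0 2.6 0;0.037 -0.0275 0 2.6 0;0.037 -0.0275 0 2.5 0;0 0 0 0 0;0 0 0 0 0", newtons=15)

```text
time: 2.0
ee_pos: [0.5802, 0.3139, 0.212]
eef_rot: [-0.038, 0.706, 0.038, 0.706]
ft_force: [-0.7, 0.0, -0.4]
width: 0.0869
```

```bash
cat >> h.py <<'E'
from scipy.spatial.transform import Rotation as Ro
def st():
    s=r.read_state(); M=Ro.from_quat(s["eef_rot"]).as_matrix()
    print("t",round(s["time"],2),"p",np.round(s["ee_pos"],4),"jaw",round(np.degrees(np.arctan2(M[1,1],M[0,1])),2),"tilt",M[:,0].round(3),"F",np.round(s["ft_force"],1),"w",round(float(s["width"]),4),"q7",np.round(s["joint_positions"],2)); return s
E
python3 -c "from h import *;st()"
```

```text
t 2.0 p [0.5802 0.3139 0.212 ] jaw 96.19 tilt [-0.001  0.    -1.   ] F [-0.7  0.  -0.4] w 0.0869 q7 [-0.65  0.41  0.12  1.37 -0.05  1.37  1.15]
```

drive_tool(moves="0.003 -0.0005 0 0 0;0 0 -0.033 0 0;0 0 -0.033 0 0;0 0 -0.033 0 0;0 0 -0.033 0 0;0 0 -0.02 0 0;0 0 -0.013 0 0;0 0 0 0 0;0 0 0 0 0.6;0 0 0 0 0.8;0 0 0 0 0.8;0 0 0 0 0.8;0 0 0 0 0.8;0 0 0 0 0.8", newtons=15)

```text
time: 3.75
ee_pos: [0.5836, 0.3129, 0.0472]
eef_rot: [-0.038, 0.706, 0.038, 0.706]
ft_force: [0.1, -0.3, -0.1]
width: 0.035
```

drive_tool(moves="0 0 0 0 1;0 0 0 0 1;0 0 0 0 1")

```text
time: 4.12
ee_pos: [0.5837, 0.313, 0.0471]
eef_rot: [-0.038, 0.706, 0.038, 0.706]
ft_force: [0.9, -0.2, 0.4]
width: 0.029
```

drive_tool(moves="0 0 0.02 0 1;0 0 0.04 0 1;0 0 0.04 0 1;0 0 0 0 1;-0.0044 -0.0355 0 -0.4 1;-0.0044 -0.0355 0 -0.4 1;-0.0044 -0.0355 0 -0.4 1;-0.0044 -0.0355 0 -0.4 1;-0.0044 -0.0355 0 -0.4 1;-0.0044 -0.0355 0 -0.4 1;-0.0044 -0.0355 0 -0.4 1;-0.0044 -0.0355 0 -0.4 1;-0.0044 -0.0355 0 -0.4 1;-0.0044 -0.0355 0 -0.4 1;-0.0044 -0.0355 0 -0.5 1;-0.0044 -0.0355 0 -0.5 1;0 0 0 0 1;0 0 0 0 1")

```text
time: 6.38
ee_pos: [0.5308, -0.1123, 0.1472]
eef_rot: [-0.007, 0.707, 0.008, 0.707]
ft_force: [-0.4, 0.7, -0.6]
width: 0.0296
```

Run:
```python
from h import *
st();T=cams.camera("top");S=cams.camera("scene")
cv2.imwrite("pics/a1.png",cv2.resize(np.vstack([T["color"][150:260,190:490],S["color"][110:260,130:430]])[:,:,::-1],None,fx=2.2,fy=2.2))
```

```text
t 6.38 p [ 0.5308 -0.1123  0.1472] jaw 91.23 tilt [-0.     0.001 -1.   ] F [-0.4  0.7 -0.6] w 0.0296 q7 [-0.18  0.2   0.34  1.78 -0.07  1.17  1.78]
```

View pics/a1.png

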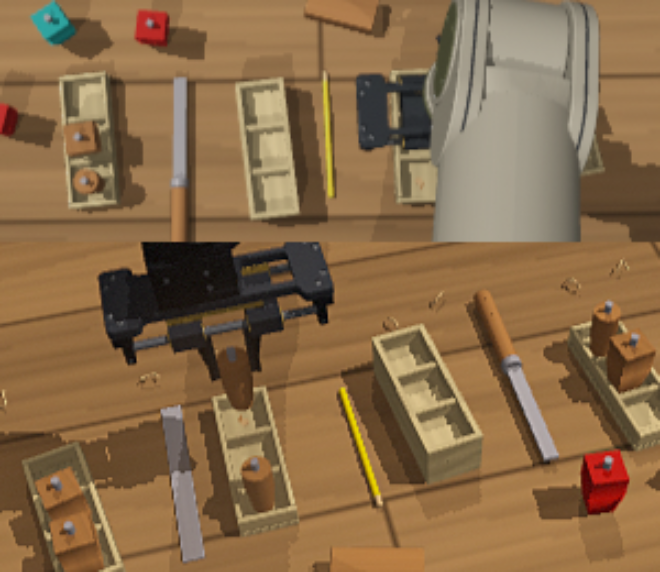

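The foot is held upright over the middle pocket of the round tray, and the mixed tray's outer pocket is empty. Lowering now.

drive_tool(moves="0 0 -0.035 0 1;0 0 -0.035 0 1;0 0 -0.02 0 1;0 0 -0.009 0 1;0 0 0 0 1;0 0 0 0 0.66;0 0 0 0 0.5;0 0 0 0 0.3;0 0 0 0 0;0 0 0 0 0;0 0 0 0 0;0 0 0.04 0 0;0 0 0.06 0 0;0 0 0 0 0")

```text
time: 8.22
ee_pos: [0.5336, -0.1136, 0.1527]
eef_rot: [-0.007, 0.704, 0.007, 0.71]
ft_force: [-0.4, 0.1, -1.1]
width: 0.0863
```

drive_tool(moves="-0.0047 0.034 0 0.4 0;-0.0047 0.034 0 0.4 0;-0.0047 0.034 0 0.4 0;-0.0047 0.034 0 0.4 0;-0.0047 0.034 0 0.4 0;-0.0047 0.034 0 0.4 0;-0.0047 0.034 0 0.4 0;-0.0047 0.034 0 0.4 0;-0.0047 0.034 0 0.4 0;-0.0047 0.034 0 0.5 0;-0.0047 0.034 0 0.5 0;-0.0047 0.034 0 0.5 0;0 0 0 0 0;0 0 0 0 0")

```text
time: 9.98
ee_pos: [0.4744, 0.2941, 0.1474]
eef_rot: [-0.039, 0.706, 0.038, 0.706]
ft_force: [0.6, 0.2, 0.0]
width: 0.0871
```

Run:
```python
from h import *
st();T=cams.camera("top");S=cams.camera("scene")
for n in("mixed","round"):
    print(n)
    for c,i in((T,0),(S,1)): x=tray(c,R[n][i]); print("  tray",x[0].round(4),x[1].round(2),x[2].round(4))
    for p,na in stubs(S,R[n][1]): print("S",p,na,plane(S,p,.078)[0].round(4))
    for p,na in stubs(T,R[n][0]): print("T",p,na,plane(T,p,.078)[0].round(4))
cv2.imwrite("pics/a2.png",cv2.resize(np.vstack([T["color"][150:260,190:490],S["color"][110:260,130:430]])[:,:,::-1],None,fx=2.2,fy=2.2))
```

```text
t 9.97 p [0.4744 0.2941 0.1474] jaw 96.28 tilt [-0.001 -0.001 -1.   ] F [0.6 0.2 0. ] w 0.0871 q7 [-0.67  0.23  0.03  1.73 -0.01  1.18  1.05]
mixed
  tray [0.5154 0.3317] 3.45 [0.1989 0.1123]
  tray [0.53  0.306] 5.73 [0.1689 0.0613]
S [406.45 138.39] 9.5 [0.4737 0.2986 0.078 ]
S [418.08 153.17] 9.8 [0.5261 0.3071 0.078 ]
T [217.93 193.38] 4.3 [0.5769 0.3245 0.078 ]
T [228.47 241.81] 3.6 [0.4482 0.2937 0.078 ]
round
  tray [ 0.5307 -0.1124] 1.2 [0.1697 0.0609]
  tray [ 0.523  -0.1121] 1.23 [0.155  0.0612]
S [241.28 190.67] 10.9 [ 0.5302 -0.1116  0.078 ]
S [245.5  210.38] 13.5 [ 0.5855 -0.1114  0.078 ]
T [381.65 188.19] 6.4 [ 0.5855 -0.1121  0.078 ]
T [382.56 208.77] 6.9 [ 0.5302 -0.1126  0.078 ]
```

View pics/a2.png

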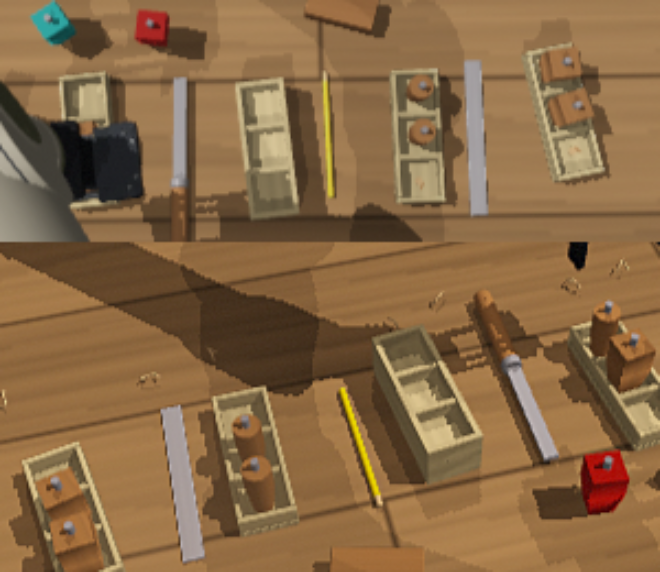

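The first foot stands upright in the middle pocket and neither tray has moved. Next I'll take the second round foot.

drive_tool(moves="0.0003 0.0025 0 0 0;0 0 -0.035 0 0;0 0 -0.035 0 0;0 0 -0.02 0 0;0 0 -0.01 0 0;0 0 0 0 0;0 0 0 0 0.6;0 0 0 0 1;0 0 0 0 1;0 0 0 0 1;0 0 0 0 1;0 0 0 0 1;0 0 0 0 1;0 0 0 0 1;0 0 0 0 1", newtons=15)

```text
time: 11.95
ee_pos: [0.4748, 0.2974, 0.0482]
eef_rot: [-0.039, 0.706, 0.039, 0.706]
ft_force: [-0.0, 0.4, -0.6]
width: 0.0293
```

drive_tool(moves="0 0 0.02 0 1;0 0 0.04 0 1;0 0 0.04 0 1;0 0 0 0 1;0.0002 -0.0342 0 -0.4 1;0.0002 -0.0342 0 -0.4 1;0.0002 -0.0342 0 -0.4 1;0.0002 -0.0342 0 -0.4 1;0.0002 -0.0342 0 -0.4 1;0.0002 -0.0342 0 -0.4 1;0.0002 -0.0342 0 -0.4 1;0.0002 -0.0342 0 -0.4 1;0.0002 -0.0342 0 -0.4 1;0.0002 -0.0342 0 -0.4 1;0 -0.0342 0 -0.5 1;0 -0.0342 0 -0.5 1;0 0 0 0 1;0 0 0 0 1")

```text
time: 14.2
ee_pos: [0.4764, -0.1123, 0.1475]
eef_rot: [-0.008, 0.707, 0.008, 0.707]
ft_force: [0.6, 0.2, -1.4]
width: 0.0292
```

Run:
```python
from h import *
st();T=cams.camera("top");S=cams.camera("scene")
cv2.imwrite("pics/a3.png",cv2.resize(np.vstack([T["color"][150:260,190:490],S["color"][110:260,130:430]])[:,:,::-1],None,fx=2.2,fy=2.2))
```

```text
t 14.2 p [ 0.4764 -0.1123  0.1475] jaw 91.32 tilt [-0.001  0.    -1.   ] F [ 0.6  0.2 -1.4] w 0.0292 q7 [-0.22  0.08  0.38  1.91 -0.03  1.16  1.76]
```

View pics/a3.png

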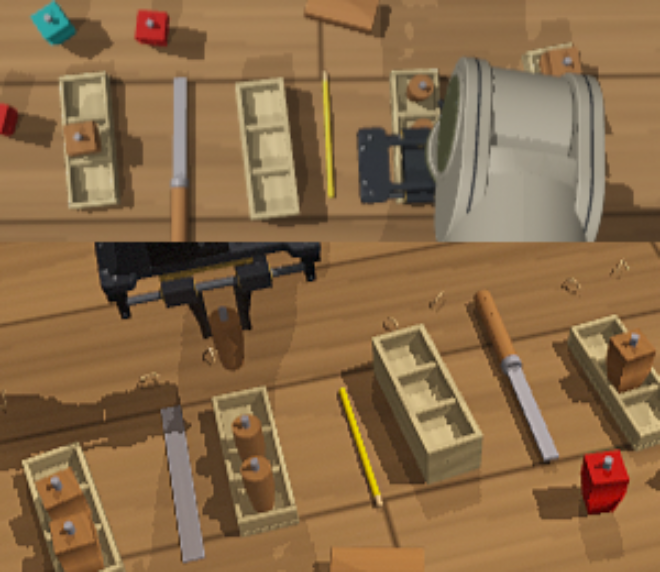

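The second round foot is held over the last empty pocket of the round tray. I'll lower it, release, and go back for the square foot.

drive_tool(moves="0 -0.001 0 0 1;0 0 -0.035 0 1;0 0 -0.035 0 1;0 0 -0.02 0 1;0 0 -0.0085 0 1;0 0 0 0 1;0 0 0 0 0.66;0 0 0 0 0.5;0 0 0 0 0.3;0 0 0 0 0;0 0 0 0 0;0 0 0 0 0;0 0 0.04 0 0;0 0 0.06 0 0;0 0 0 0 0;0 0 0 0 0")

```text
time: 16.3
ee_pos: [0.4766, -0.1138, 0.1494]
eef_rot: [-0.008, 0.707, 0.008, 0.707]
ft_force: [-0.8, 0.0, -0.7]
width: 0.087
```

drive_tool(moves="0.0042 0.035 0 0.4 0;0.0042 0.035 0 0.4 0;0.0042 0.035 0 0.4 0;0.0042 0.035 0 0.4 0;0.0042 0.035 0 0.4 0;0.0042 0.035 0 0.4 0;0.0042 0.035 0 0.4 0;0.0042 0.035 0 0.4 0;0.0042 0.035 0 0.4 0;0.0042 0.035 0 0.4 0;0.0042 0.035 0 0.5 0;0.0042 0.033 0 0.5 0;0 0 0 0 0;0 0 0 0 0")

```text
time: 18.05
ee_pos: [0.5268, 0.3028, 0.1483]
eef_rot: [-0.039, 0.707, 0.038, 0.705]
ft_force: [1.3, -0.4, 0.3]
width: 0.0867
```

Run:
```python
from h import *
st();T=cams.camera("top");S=cams.camera("scene")
for n in("mixed","round"):
    print(n)
    for c,i in((T,0),(S,1)): x=tray(c,R[n][i]); print("  tray",x[0].round(4),x[1].round(2),x[2].round(4))
    for p,na in stubs(S,R[n][1]): print("S",p,na,plane(S,p,.078)[0].round(4))
    for p,na in stubs(T,R[n][0]): print("T",p,na,plane(T,p,.078)[0].round(4))
cv2.imwrite("pics/a4.png",cv2.resize(np.vstack([T["color"][150:260,190:490],S["color"][110:260,130:430]])[:,:,::-1],None,fx=2.2,fy=2.2))
```

```text
t 18.05 p [0.5268 0.3028 0.1483] jaw 96.27 tilt [-0.002 -0.002 -1.   ] F [ 1.3 -0.4  0.3] w 0.0867 q7 [-0.66  0.33  0.08  1.6  -0.03  1.21  1.1 ]
mixed
  tray [0.5203 0.3284] 1.78 [0.2115 0.1158]
  tray [0.5299 0.3058] 5.58 [0.1689 0.0618]
S [418.08 153.16] 9.7 [0.526  0.3071 0.078 ]
T [241.75 186.  ] 4.0 [0.596  0.2613 0.078 ]
T [201.81 199.79] 18.8 [0.5601 0.3669 0.078 ]
T [219.   216.23] 3.8 [0.5157 0.3202 0.078 ]
T [226.5 215. ] 4.0 [0.5187 0.3004 0.078 ]
round
  tray [ 0.5308 -0.1125] 1.01 [0.1697 0.0613]
  tray [ 0.5229 -0.112 ] 1.11 [0.1539 0.0613]
S [236.67 173.06] 13.4 [ 0.477  -0.1136  0.078 ]
S [241.24 190.76] 11.8 [ 0.5304 -0.1117  0.078 ]
S [245.5  210.38] 13.8 [ 0.5855 -0.1114  0.078 ]
T [381.65 188.19] 6.5 [ 0.5855 -0.1121  0.078 ]
T [382.56 208.77] 6.9 [ 0.5302 -0.1126  0.078 ]
T [384.06 228.67] 7.3 [ 0.4775 -0.1147  0.078 ]
```

View pics/a4.png

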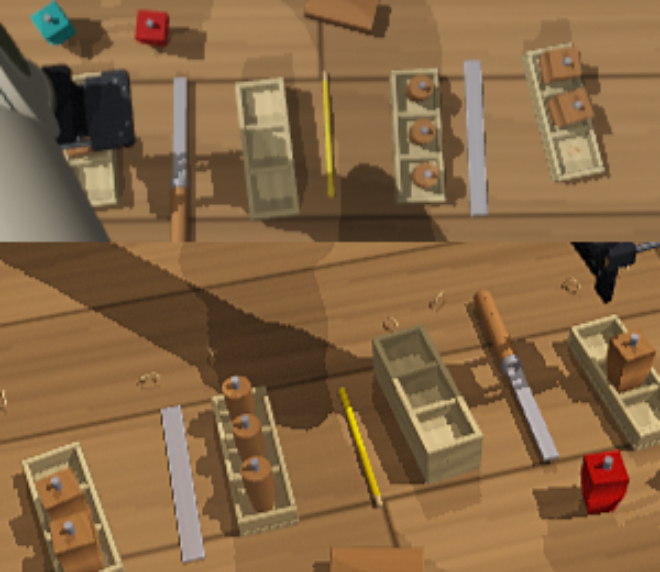

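The round tray is full, with all three feet upright and the tray unmoved. The square foot is still at (0.528, 0.305), so I'll grasp it.

drive_tool(moves="0.001 0.0025 0 0 0;0 0 -0.035 0 0;0 0 -0.035 0 0;0 0 -0.02 0 0;0 0 -0.01 0 0;0 0 0 0 0;0 0 0 0 0.5;0 0 0 0 1;0 0 0 0 1;0 0 0 0 1;0 0 0 0 1;0 0 0 0 1;0 0 0 0 1;0 0 0 0 1;0 0 0 0 1", newtons=15)

```text
time: 20.02
ee_pos: [0.5281, 0.3066, 0.0496]
eef_rot: [-0.039, 0.706, 0.039, 0.706]
ft_force: [-0.1, -0.0, -0.4]
width: 0.0362
```

drive_tool(moves="0 0 0.02 0 1;0 0 0.045 0 1;0 0 0.045 0 1;0 0 0 0 1;-0.0013 -0.04 0 0.3 1;-0.0013 -0.04 0 0.3 1;-0.0013 -0.04 0 0.3 1;-0.0013 -0.04 0 0.3 1;-0.0013 -0.04 0 0.3 1;-0.0013 -0.04 0 0.3 1;-0.0013 -0.04 0 0.3 1;-0.0013 -0.04 0 0.3 1;-0.0013 -0.04 0 0.3 1;-0.0013 -0.04 0 0.3 1;-0.0013 -0.04 0 0.3 1;-0.0013 -0.04 0 0.3 1;-0.0013 -0.04 0 0.3 1;-0.0013 -0.04 0 0.3 1;-0.0013 -0.03 0 0.3 1;-0.0013 -0.026 0 0.3 1")

```text
time: 22.52
ee_pos: [0.5069, -0.3106, 0.1598]
eef_rot: [-0.068, 0.704, 0.068, 0.704]
ft_force: [0.6, 0.2, -0.9]
width: 0.036
```

drive_tool(moves="0 0 0 0 1;0 0 0 0 1")

```text
time: 22.78
ee_pos: [0.5075, -0.3085, 0.1596]
eef_rot: [-0.068, 0.704, 0.069, 0.704]
ft_force: [-1.0, 0.8, 0.2]
width: 0.0364
```

Run:
```python
from h import *
st();T=cams.camera("top");S=cams.camera("scene")
x=tray(T,R["mixed"][0]);print(x); x=tray(S,R["sq"][1]);print(x);x=tray(S,R["mixed"][1]);print(x)
cv2.imwrite("pics/a5.png",cv2.resize(np.vstack([T["color"][150:260,190:490],S["color"][110:280,130:430]])[:,:,::-1],None,fx=2.1,fy=2.1))
```

```text
t 22.77 p [ 0.5075 -0.3085  0.1596] jaw 101.13 tilt [-0.     0.001 -1.   ] F [-1.   0.8  0.2] w 0.0364 q7 [ 0.08  0.31  0.47  1.64 -0.15  1.23  2.35]
(array([0.53031603, 0.30479814]), np.float32(5.763866), array([0.17032801, 0.06107673]))
(array([ 0.55286196, -0.3001784 ]), np.float32(11.024613), array([0.15834926, 0.06119985]))
(array([0.52986649, 0.30606223]), np.float32(5.52238), array([0.16894675, 0.06138936]))
```

View pics/a5.png

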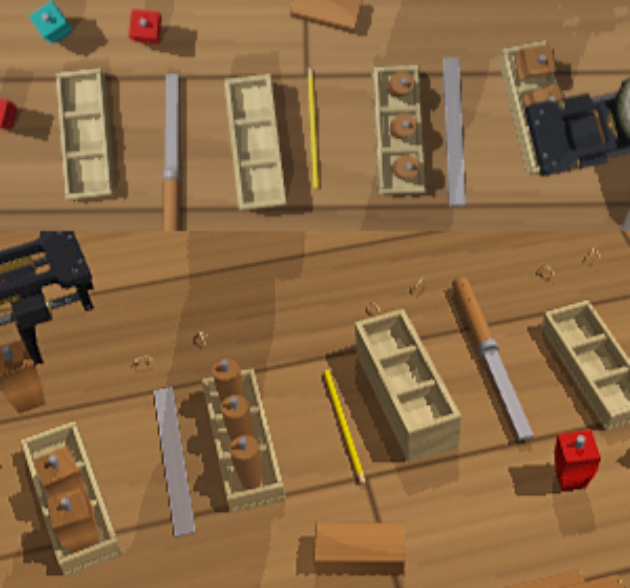

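The mixed tray is empty and the square foot is held over the free pocket. Lowering.

drive_tool(moves="-0.002 -0.001 0 0 1;0 0 -0.04 0 1;0 0 -0.04 0 1;0 0 -0.02 0 1;0 0 -0.009 0 1;0 0 0 0 1;0 0 0 0 0.58;0 0 0 0 0.5;0 0 0 0 0.3;0 0 0 0 0;0 0 0 0 0;0 0 0 0 0;0 0 0.04 0 0;0 0 0.06 0 0;0 0 0 0 0;0 0 0 0 0")

```text
time: 24.88
ee_pos: [0.5053, -0.3103, 0.1505]
eef_rot: [-0.068, 0.704, 0.069, 0.704]
ft_force: [-0.7, 0.4, -0.9]
width: 0.0865
```

drive_tool(moves="0.0015 0.04 0 -0.3 0;0.0015 0.04 0 -0.3 0;0.0015 0.04 0 -0.3 0;0.0015 0.04 0 -0.3 0;0.0015 0.04 0 -0.3 0;0.0015 0.04 0 -0.3 0;0.0015 0.04 0 -0.3 0;0.0015 0.04 0 -0.3 0;0.0015 0.04 0 -0.3 0;0.0015 0.04 0 -0.3 0;0.0015 0.04 0 -0.3 0;0.0015 0.04 0 -0.3 0;0.0015 0.04 0 -0.3 0;0.0015 0.04 0 -0.3 0;0.0015 0.03 0 -0.3 0;0.0015 0.024 0 -0.4 0;0 0 0 -0.3 0;0 0 0 0 0;0 0 0 0 0")

```text
time: 27.25
ee_pos: [0.5295, 0.3023, 0.1504]
eef_rot: [-0.036, 0.706, 0.036, 0.706]
ft_force: [-0.5, 0.7, 0.5]
width: 0.0872
```

Run:
```python
from h import *
st();T=cams.camera("top");S=cams.camera("scene")
for n in("round","sq"):
    print(n)
    for c,i in((T,0),(S,1)): x=tray(c,R[n][i]); print("  tray",x[0].round(4),x[1].round(2),x[2].round(4))
    for p,na in stubs(S,R[n][1]): print("S",p,na,plane(S,p,.078)[0].round(4))
    for p,na in stubs(T,R[n][0]): print("T",p,na,plane(T,p,.078)[0].round(4))
cv2.imwrite("pics/a6.png",cv2.resize(np.vstack([T["color"][150:260,190:490],S["color"][110:280,130:430]])[:,:,::-1],None,fx=2.1,fy=2.1))
```

```text
t 27.25 p [0.5295 0.3023 0.1504] jaw 95.82 tilt [-0.    -0.001 -1.   ] F [-0.5  0.7  0.5] w 0.0872 q7 [-0.67  0.34  0.1   1.59 -0.03  1.22  1.1 ]
round
  tray [ 0.5307 -0.1123] 1.2 [0.1697 0.0614]
  tray [ 0.5229 -0.1121] 1.23 [0.154  0.0612]
S [236.69 173.21] 14.3 [ 0.4775 -0.1136  0.078 ]
S [241.25 190.76] 11.8 [ 0.5304 -0.1117  0.078 ]
S [245.5  210.39] 13.7 [ 0.5856 -0.1114  0.078 ]
T [381.64 188.19] 6.5 [ 0.5855 -0.112   0.078 ]
T [382.56 208.78] 6.9 [ 0.5302 -0.1126  0.078 ]
T [384.06 228.68] 7.3 [ 0.4775 -0.1147  0.078 ]
sq
  tray [ 0.5581 -0.2991] 11.01 [0.1712 0.0607]
  tray [ 0.553 -0.3  ] 10.93 [0.1581 0.061 ]
S [147.96 200.81] 16.0 [ 0.5058 -0.3109  0.078 ]
S [155.19 219.13] 18.7 [ 0.559  -0.2981  0.078 ]
S [161.12 239.24] 19.0 [ 0.6129 -0.2889  0.078 ]
T [447.3  177.32] 8.9 [ 0.6129 -0.289   0.078 ]
T [452.07 197.16] 7.9 [ 0.559  -0.2985  0.078 ]
T [458.07 217.11] 9.5 [ 0.5056 -0.3112  0.078 ]
```

View pics/a6.png

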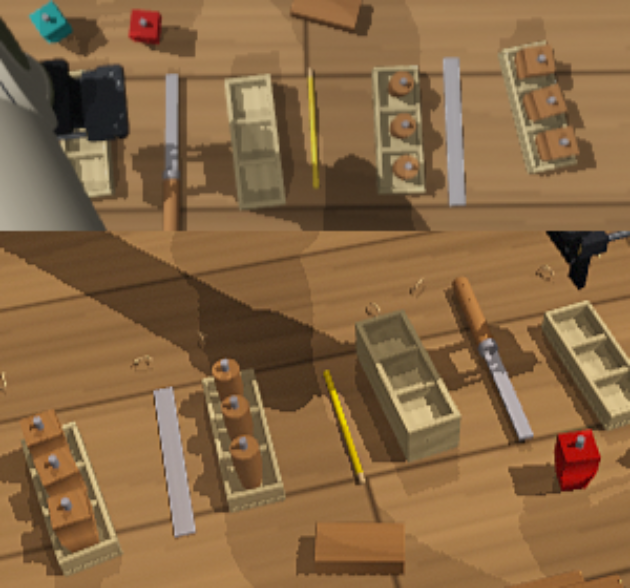

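Both trays are full and unmoved. Now I'll grip the emptied tray at (0.530, 0.305), with the jaws across its width.

drive_tool(moves="0.0005 0.003 0 -0.1 0;0 0 -0.04 0 0;0 0 -0.04 0 0;0 0 -0.03 0 0;0 0 -0.013 0 0;0 0 -0.0085 0 0;0 0 0 0 0;0 0 0 0 0.2;0 0 0 0 0.5;0 0 0 0 1;0 0 0 0 1;0 0 0 0 1;0 0 0 0 1;0 0 0 0 1;0 0 0 0 1;0 0 0 0 1", newtons=30)

```text
time: 29.35
ee_pos: [0.5299, 0.3065, 0.0192]
eef_rot: [-0.036, 0.706, 0.036, 0.706]
ft_force: [0.6, 0.4, 0.6]
width: 0.0057
```

Run:
```python
from h import *
st()
S=cams.camera("scene");print(tray(S,R["mixed"][1]))
cv2.imwrite("pics/a7.png",cv2.resize(S["color"][80:240,300:500][:,:,::-1],None,fx=3.5,fy=3.5))
```

```text
t 29.35 p [0.5299 0.3065 0.0192] jaw 95.8 tilt [-0.  0. -1.] F [0.6 0.4 0.6] w 0.0057 q7 [-0.67  0.48  0.08  1.7  -0.05  0.97  1.11]
(array([0.56266324, 0.30934355]), np.float32(6.129221), array([0.10336517, 0.06099839]))
```

View pics/a7.png

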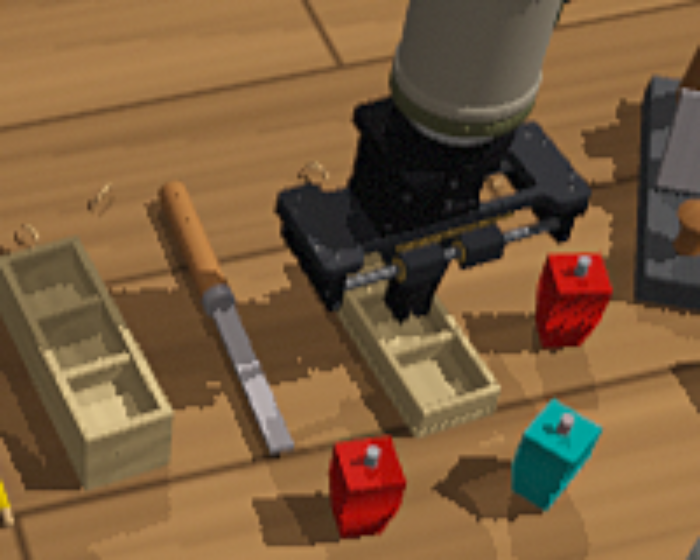

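The opening reads only 5.7 mm, not about 60 mm. I need a closer look before I lift anything.

Run:
```python
from h import *
st()
S=cams.camera("scene");T=cams.camera("top")
cv2.imwrite("pics/a8.png",np.hstack([cv2.resize(S["color"][125:215,375:455][:,:,::-1],None,fx=5,fy=5,interpolation=cv2.INTER_CUBIC),cv2.resize(T["color"][165:255,190:260][:,:,::-1],None,fx=5,fy=5,interpolation=cv2.INTER_CUBIC)]))
print(proj(S,[[.530,.3065,.008],[.530,.3065,.028],[.527,.3363,.028],[.533,.2767,.028],[.527,.3363,0]]).round(1))
```

```text
t 29.4 p [0.5299 0.3065 0.0192] jaw 95.8 tilt [-0.  0. -1.] F [-1.  -0.4 -0.4] w 0.0033 q7 [-0.67  0.48  0.08  1.7  -0.05  0.97  1.11]
[[413.6 173.8]
 [414.9 168.5]
 [425.8 165.2]
 [403.9 171.8]
 [423.7 172.7]]
```

View pics/a8.png

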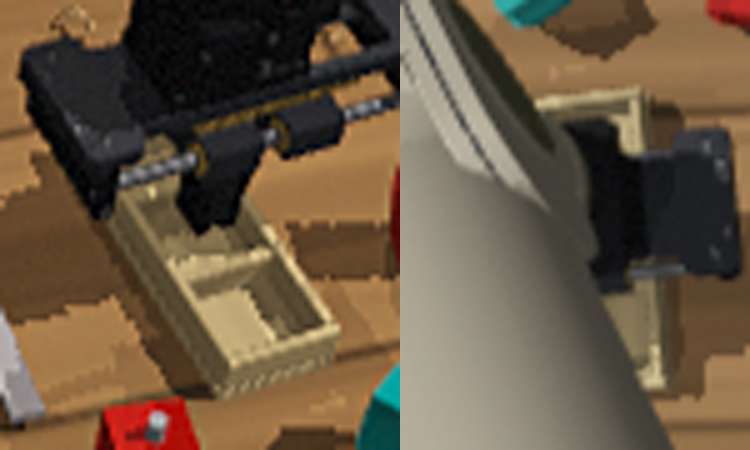

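Run:
```python
from h import *
S=cams.camera("scene");T=cams.camera("top")
for z in(.008,.015,.02,.025,.03): print(z,proj(S,[[.5395,.300,z],[.5395,.3065,z],[.5395,.313,z],[.5205,.3065,z]]).round(1).tolist())
print("held stub",proj(S,[.5308,-.1123,.178]).round(1))
a=S["color"][160:180,405:430].astype(int).sum(2)//3
print("cols",list(range(405,430)))
for i,row in enumerate(a): print(160+i,row.tolist())
```

```text
0.008 [[412.5, 177.2], [415.0, 176.7], [417.5, 176.1], [412.1, 171.0]]
0.015 [[413.0, 175.3], [415.5, 174.8], [418.0, 174.3], [412.6, 169.1]]
0.02 [[413.4, 174.0], [415.9, 173.5], [418.3, 173.0], [412.9, 167.8]]
0.025 [[413.7, 172.7], [416.2, 172.1], [418.7, 171.6], [413.2, 166.4]]
0.03 [[414.0, 171.3], [416.6, 170.8], [419.1, 170.3], [413.6, 165.1]]
held stub [[234.2 160.3]]
cols [405, 406, 407, 408, 409, 410, 411, 412, 413, 414, 415, 416, 417, 418, 419, 420, 421, 422, 423, 424, 425, 426, 427, 428, 429]
160 [56, 54, 64, 102, 99, 111, 40, 4, 2, 17, 22, 25, 27, 30, 25, 20, 20, 11, 12, 2, 129, 137, 130, 129, 126]
161 [89, 94, 99, 111, 113, 123, 42, 1, 6, 10, 14, 15, 22, 19, 16, 21, 16, 13, 6, 54, 136, 127, 125, 122, 120]
162 [161, 108, 107, 109, 113, 115, 29, 7, 8, 9, 17, 9, 10, 11, 14, 16, 20, 5, 1, 120, 126, 120, 118, 118, 117]
163 [192, 114, 98, 100, 92, 84, 16, 3, 5, 7, 5, 6, 11, 19, 15, 20, 23, 3, 43, 122, 120, 117, 117, 116, 116]
164 [156, 89, 77, 77, 74, 47, 3, 5, 15, 2, 14, 12, 17, 19, 18, 21, 13, 0, 107, 114, 113, 116, 115, 115, 113]
165 [92, 68, 68, 70, 76, 44, 3, 2, 11, 10, 
[... 976 characters left out ...]
13, 103, 101, 100, 101, 104, 103, 105, 104, 110, 77, 74, 73, 56, 46, 112, 113, 86, 94]
175 [72, 103, 114, 108, 115, 117, 115, 108, 103, 97, 93, 94, 96, 96, 97, 101, 95, 97, 106, 115, 163, 171, 173, 174, 107]
176 [70, 76, 106, 105, 145, 116, 112, 105, 180, 149, 138, 159, 163, 164, 168, 121, 133, 147, 148, 151, 186, 186, 153, 148, 92]
177 [73, 68, 87, 146, 170, 109, 158, 155, 177, 164, 156, 157, 161, 163, 166, 149, 156, 161, 150, 138, 139, 134, 104, 88, 69]
178 [70, 67, 70, 124, 171, 152, 171, 170, 162, 159, 154, 152, 153, 156, 157, 139, 138, 121, 110, 101, 94, 93, 80, 76, 66]
179 [65, 70, 69, 79, 149, 167, 164, 159, 156, 155, 158, 159, 139, 138, 119, 104, 103, 87, 86, 92, 101, 84, 78, 76, 67]
```

Run:
```python
from h import *
S=cams.camera("scene")
for z in (.1362,.148,.16): print(z,proj(S,[[.5308+.0095,-.1123-.015-.007,z],[.5308+.0095,-.1123-.015,z],[.5308+.0095,-.1123+.015,z],[.5308+.0095,-.1123+.022,z]]).round(1).tolist())
a=cv2.imread("pics/a1.png"); cv2.imwrite("pics/a9.png",cv2.resize(a[300:430,90:350],None,fx=3,fy=3,interpolation=cv2.INTER_CUBIC))
```

```text
0.1362 [[227.3, 179.2], [230.7, 178.5], [245.0, 175.7], [248.3, 175.0]]
0.148 [[226.4, 175.5], [229.8, 174.9], [244.3, 172.0], [247.6, 171.3]]
0.16 [[225.5, 171.7], [228.9, 171.1], [243.5, 168.2], [246.9, 167.5]]
```

View pics/a9.png

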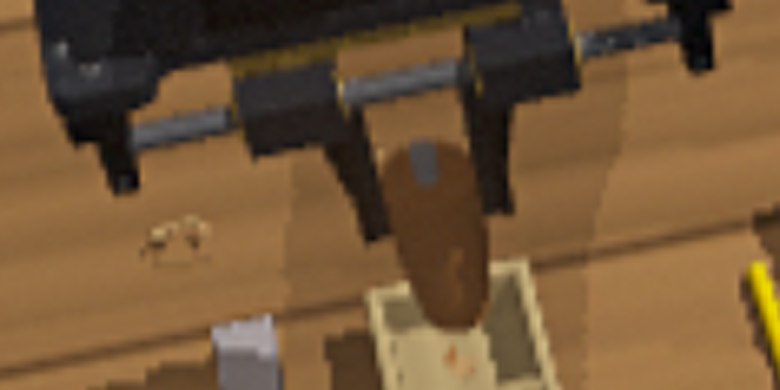

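Run:
```python
from h import *
S=cams.camera("scene");C=np.array([.530,.3065]);e=np.array([.995,.101]);f=np.array([-.101,.995])
for z in(.07,.08,.09,.1,.11):
    print(z,[proj(S,[*(C+a*e+b*f),z]).round(1).tolist()[0] for a in(0,.02,.0375) for b in(-.095,.095)])
# red block corners (tops z .064)
T=cams.camera("top")
h=cv2.cvtColor(S["color"],cv2.COLOR_RGB2HSV)
cv2.imwrite("pics/a10.png",cv2.resize(S["color"][90:220,380:490][:,:,::-1],None,fx=6,fy=4.6*6/4.6,interpolation=cv2.INTER_CUBIC)[:600])
```

```text
0.07 [[381.4, 167.5], [453.1, 146.3], [385.1, 173.7], [457.5, 152.1], [388.5, 179.2], [461.4, 157.2]]
0.08 [[381.8, 164.6], [454.1, 143.4], [385.6, 170.8], [458.5, 149.2], [389.0, 176.4], [462.4, 154.3]]
0.09 [[382.3, 161.7], [455.1, 140.4], [386.2, 167.9], [459.5, 146.2], [389.6, 173.5], [463.5, 151.3]]
0.1 [[382.8, 158.8], [456.1, 137.4], [386.7, 165.0], [460.6, 143.2], [390.1, 170.5], [464.6, 148.3]]
0.11 [[383.3, 155.7], [457.1, 134.4], [387.2, 162.0], [461.6, 140.1], [390.7, 167.5], [465.7, 145.3]]
```

View pics/a10.png

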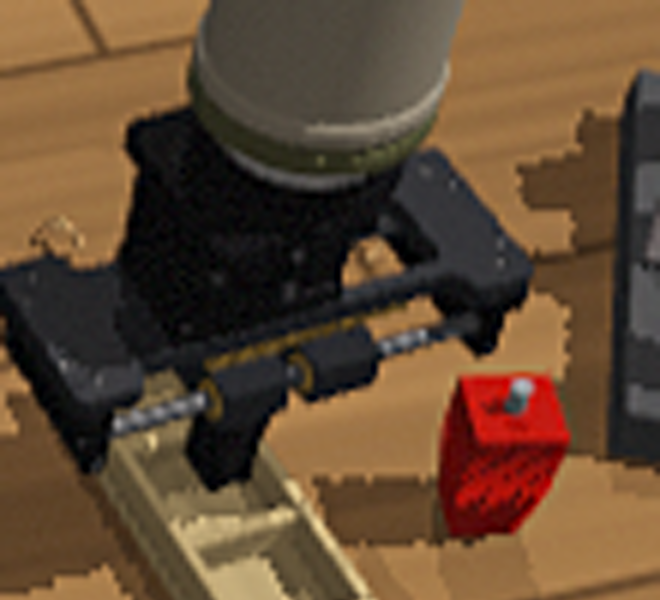

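The fingertips show up about 21 mm higher than the reported TCP height implies, in both this image and the earlier carry. So the jaws shut just above the tray rim and touched nothing. The foot moves were relative, so they are unaffected. I'll raise, open, and go about 20 mm lower, checking the force on the way.

drive_tool(moves="0 0 0.04 0 1;0 0 0 0 0;0 0 0 0 0;0 0 0 0 0;0 0 0 0 0;0 0 0 0 0;0 0 0 0 0;0 0 0 0 0;0 0 0 0 0;0 0 0 0 0;0 0 0 0 0;0 0 0 0 0")

```text
time: 31.25
ee_pos: [0.5299, 0.3065, 0.0592]
eef_rot: [-0.036, 0.706, 0.036, 0.706]
ft_force: [-0.1, -0.1, 0.0]
width: 0.0863
```

Run:
```python
from h import *
st();S=cams.camera("scene");print(tray(S,R["mixed"][1]))
cv2.imwrite("pics/a11.png",cv2.resize(S["color"][90:220,370:490][:,:,::-1],None,fx=4.6,fy=4.6,interpolation=cv2.INTER_CUBIC))
C=np.array([.530,.3065]);e=np.array([.995,.101]);f=np.array([-.101,.995])
for z in(.048,.06,.07,.08): print(z,[proj(S,[*(C+.0095*e+b*f),z]).round(1).tolist()[0] for b in(-.0505,-.0435,.0435,.0505)])
```

```text
t 31.25 p [0.5299 0.3065 0.0592] jaw 95.8 tilt [-0.  0. -1.] F [-0.1 -0.1  0. ] w 0.0863 q7 [-0.67  0.43  0.09  1.67 -0.04  1.05  1.1 ]
(array([0.53128656, 0.30608501]), np.float32(5.832474), array([0.16629158, 0.061304  ]))
0.048 [[399.2, 171.5], [401.8, 170.7], [434.3, 160.9], [436.9, 160.2]]
0.06 [[399.9, 168.1], [402.6, 167.3], [435.3, 157.5], [437.9, 156.8]]
0.07 [[400.5, 165.3], [403.2, 164.5], [436.2, 154.7], [438.8, 153.9]]
0.08 [[401.1, 162.4], [403.8, 161.6], [437.0, 151.8], [439.7, 151.0]]
```

View pics/a11.png

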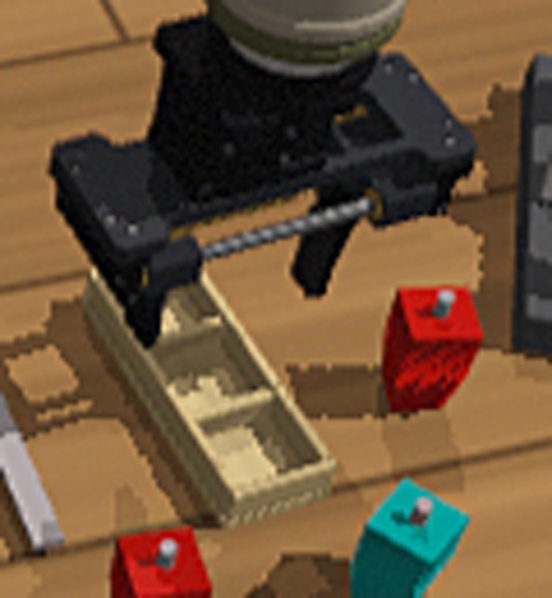

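drive_tool(moves="0 0 -0.025 0 0;0 0 -0.015 0 0;0 0 -0.007 0 0;0 0 0 0 0;0 0 -0.002 0 0;0 0 -0.002 0 0;0 0 0 0 0")

```text
time: 32.17
ee_pos: [0.5299, 0.3066, 0.0083]
eef_rot: [-0.036, 0.706, 0.036, 0.706]
ft_force: [-0.9, -0.1, -1.3]
width: 0.0873
```

Run:
```python
from h import *
st();S=cams.camera("scene");print(tray(S,R["mixed"][1]))
cv2.imwrite("pics/a12.png",cv2.resize(S["color"][90:220,370:490][:,:,::-1],None,fx=4.6,fy=4.6,interpolation=cv2.INTER_CUBIC))
```

```text
t 32.17 p [0.5299 0.3066 0.0083] jaw 95.8 tilt [ 0.  0. -1.] F [-0.9 -0.1 -1.3] w 0.0873 q7 [-0.67  0.49  0.08  1.7  -0.05  0.95  1.11]
(array([0.5607194 , 0.30913481]), np.float32(6.1292186), array([0.10727519, 0.0609984 ]))
```

View pics/a12.png

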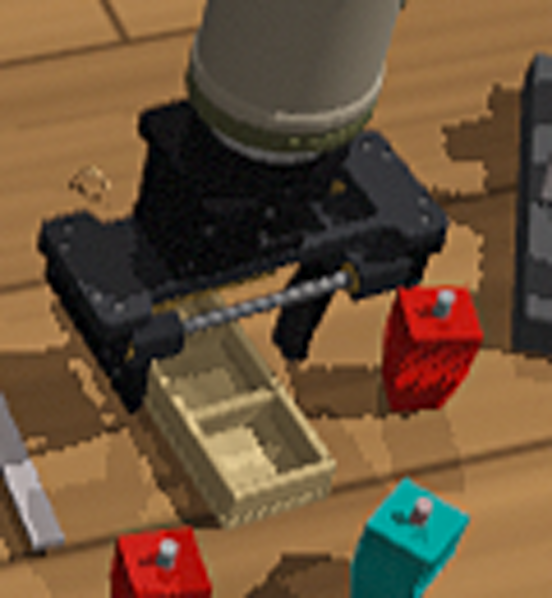

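There is no contact force at a reading of 0.008, which confirms the height offset. I'll go 8 mm further down and close.

drive_tool(moves="0 0 -0.004 0 0;0 0 -0.004 0 0;0 0 0 0 0;0 0 0 0 0.2;0 0 0 0 0.3;0 0 0 0 0.5;0 0 0 0 0.5;0 0 0 0 0.5;0 0 0 0 0.5;0 0 0 0 0.5", newtons=30)

```text
time: 33.48
ee_pos: [0.5299, 0.3064, 0.0002]
eef_rot: [-0.036, 0.706, 0.036, 0.706]
ft_force: [-0.8, -1.4, 2.3]
width: 0.0598
```

The tray is gripped with an opening of 59.8 mm. I'll lift it and carry it over the pile.

drive_tool(moves="0 0 0.01 0 0.5;0 0 0.03 0 0.5;0 0 0.04 0 0.5;0 0 0.02 0 0.5;0 0 0 0 0.5;-0.0021 -0.0228 0 0 0.5;-0.0021 -0.0228 0 0 0.5;-0.0021 -0.0228 0 0 0.5;-0.0021 -0.0228 0 0.3 0.5;-0.0021 -0.0228 0 0 0.5;-0.0021 -0.0228 0 0 0.5;-0.0021 -0.0228 0 0 0.5;-0.0021 -0.0228 0 0 0.5;0 -0.0228 0 0 0.5;0 -0.0228 0 0 0.5;0 0 0 0 0.5;0 0 0 0 0.5")

```text
time: 35.6
ee_pos: [0.5129, 0.079, 0.1002]
eef_rot: [-0.038, 0.706, 0.038, 0.706]
ft_force: [-0.2, 0.1, -0.9]
width: 0.0599
```

Run:
```python
from h import *
st();S=cams.camera("scene");T=cams.camera("top")
cv2.imwrite("pics/a13.png",cv2.resize(np.hstack([S["color"][90:240,250:400],T["color"][130:280,260:410]])[:,:,::-1],None,fx=2.6,fy=2.6,interpolation=cv2.INTER_CUBIC))
```

```text
t 35.6 p [0.5129 0.079  0.1002] jaw 96.11 tilt [ 0.     0.001 -1.   ] F [-0.2  0.1 -0.9] w 0.0599 q7 [-0.42  0.19  0.2   1.89 -0.04  1.07  1.47]
```

View pics/a13.png

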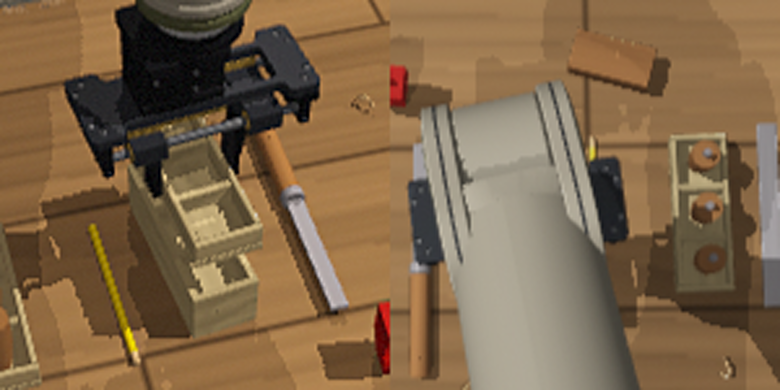

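drive_tool(moves="0.0003 -0.0003 -0.015 0 0.5;0 0 -0.015 0 0.5;0 0 -0.008 0 0.5;0 0 -0.003 0 0.5;0 0 0 0 0.5")

```text
time: 36.33
ee_pos: [0.5134, 0.0783, 0.0591]
eef_rot: [-0.038, 0.706, 0.038, 0.706]
ft_force: [0.7, 0.3, -2.2]
width: 0.0597
```

Run:
```python
from h import *
st();S=cams.camera("scene");T=cams.camera("top")
cv2.imwrite("pics/a14.png",cv2.resize(S["color"][120:225,285:375][:,:,::-1],None,fx=5.5,fy=5.5,interpolation=cv2.INTER_CUBIC))
C=np.array([.5133,.0785]);a=np.radians(6.1);e=np.array([np.cos(a),np.sin(a)]);f=np.array([-e[1],e[0]])
for z in(0,.056,.059,.087): print(z,proj(S,[[*(C+.084*e+s*.03*f),z] for s in(-1,1)]).round(1).tolist())
```

```text
t 36.33 p [0.5134 0.0783 0.0591] jaw 96.1 tilt [-0.  0. -1.] F [ 0.7  0.3 -2.2] w 0.0597 q7 [-0.42  0.25  0.2   1.92 -0.06  0.98  1.49]
0 [[323.6, 219.7], [347.5, 212.1]]
0.056 [[323.8, 205.3], [348.8, 197.5]]
0.059 [[323.8, 204.5], [348.9, 196.7]]
0.087 [[323.9, 196.8], [349.5, 188.9]]
```

View pics/a14.png

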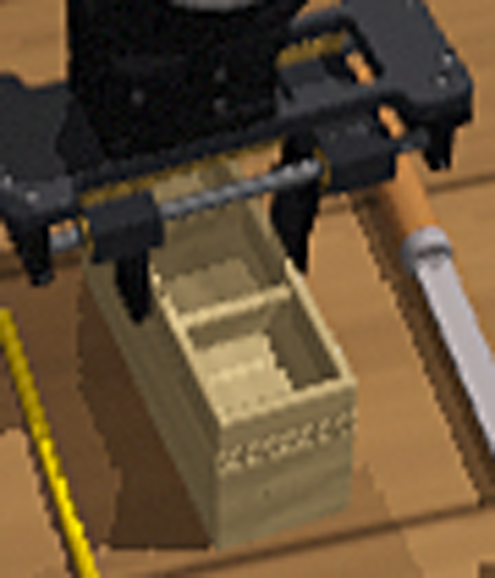

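The held tray's front corners line up with the pile's edges. I'll lower the last few millimetres and release.

drive_tool(moves="0 0 -0.0015 0 0.5;0 0 -0.0013 0 0.5;0 0 0 0 0.5;0 0 0 0 0.28;0 0 0 0 0.2;0 0 0 0 0.1;0 0 0 0 0;0 0 0 0 0;0 0 0 0 0;0 0 0 0 0;0 0 0.02 0 0;0 0 0.04 0 0;0 0 0.05 0 0;0 0 0 0 0")

```text
time: 38.17
ee_pos: [0.5156, 0.0787, 0.1702]
eef_rot: [-0.037, 0.704, 0.038, 0.708]
ft_force: [-0.1, -0.1, -1.1]
width: 0.0869
```

drive_tool(moves="0 0.04 0.01 0 0;0 0.04 0.01 0 0;0 0.04 0.01 0 0;0 0.04 0 0 0;0 0.04 0 0 0;0 0.04 0 0 0;0 0 0 0 0;0 0 0 0 0")

```text
time: 39.17
ee_pos: [0.5133, 0.3174, 0.1954]
eef_rot: [-0.038, 0.706, 0.037, 0.706]
ft_force: [0.8, -0.0, 0.1]
width: 0.0867
```

Run:
```python
from h import *
st();S=cams.camera("scene");T=cams.camera("top")
print("stack",[tray(T,R["emp"][0],0,.084),tray(S,(295,125,352,225),0,.084)])
print("rim only",tray(T,R["emp"][0],.084,.084))
for n in("round","sq"):
    print(n)
    x=tray(T,R[n][0]); print("  tray",x[0].round(4),x[1].round(2))
    for p,na in stubs(T,R[n][0]): print("T",p,na,plane(T,p,.078)[0].round(4))
cv2.imwrite("pics/a15.png",cv2.resize(np.vstack([T["color"][150:260,190:490],S["color"][110:280,130:430]])[:,:,::-1],None,fx=2.1,fy=2.1))
cv2.imwrite("pics/a16.png",np.hstack([cv2.resize(c[:,:,::-1],None,fx=5,fy=5,interpolation=cv2.INTER_CUBIC) for c in(S["color"][125:230,285:360],T["color"][160:265,275:350])]))
```

```text
t 39.17 p [0.5133 0.3174 0.1954] jaw 96.08 tilt [-0.001 -0.001 -1.   ] F [ 0.8 -0.   0.1] w 0.0867 q7 [-0.68  0.29  0.06  1.55 -0.02  1.3   1.06]
stack [(array([0.51392085, 0.07816328]), np.float32(6.3444576), array([0.16993193, 0.06170863])), (array([0.51408573, 0.07899919]), np.float32(5.939622), array([0.16778996, 0.06139036]))]
rim only (array([0.512979  , 0.07805856]), np.float32(6.3444576), array([0.17182723, 0.06170863]))
round
  tray [ 0.5307 -0.1123] 1.13
T [381.64 188.19] 6.5 [ 0.5855 -0.112   0.078 ]
T [382.55 208.77] 6.9 [ 0.5302 -0.1126  0.078 ]
T [384.06 228.72] 7.0 [ 0.4774 -0.1147  0.078 ]
sq
  tray [ 0.5581 -0.2991] 11.01
T [447.3  177.31] 8.8 [ 0.6129 -0.289   0.078 ]
T [452.07 197.16] 7.9 [ 0.559  -0.2985  0.078 ]
T [458.05 217.1 ] 9.5 [ 0.5057 -0.3112  0.078 ]
```

View pics/a15.png

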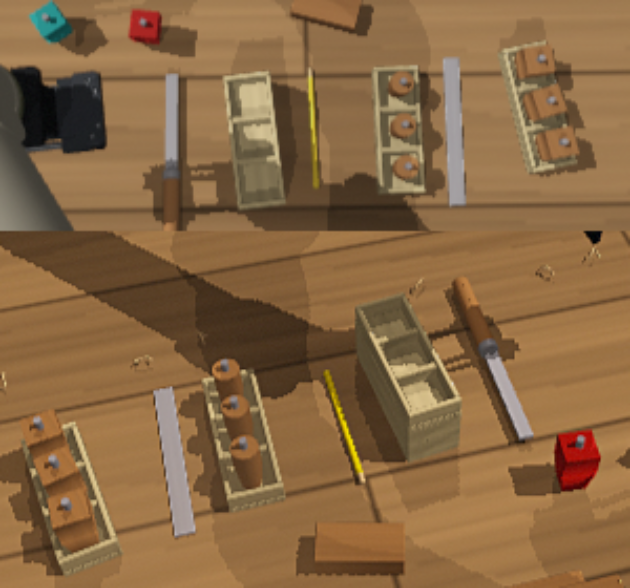

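View pics/a16.png

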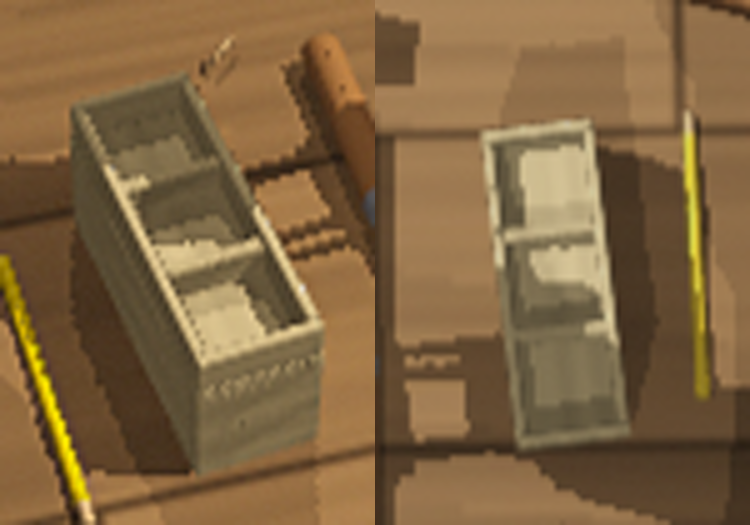

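The stack is flush, and its pose of (0.514, 0.078) at 6.1° matches the pile. All six feet are upright, both trays are unmoved, and the arm is clear. I'm handing in.

```bash
python3 -c "
from bench import ticket
print(ticket.close_job())"
```

```text
the job is handed in; nothing more can be done
None
```

The job is done and handed in after about 39 s of robot time. Both round feet are upright in the round tray, the square foot is upright in the square tray, and the emptied tray is on the pile of empties.

- **Filled trays:** in the last pictures each tray held three upright feet. Both trays stood within 0.3 mm and about 0.1° of their starting poses.
- **Pile:** the stacked tray looked flush. Its centre measured about 0.5–1 mm from the pile's and its angle was within 0.4° of it. The gripper was open and clear of everything.
- **Failed grip on the empty tray:** on the first try the jaws shut just above the rim, touching nothing. The fingertips were about 20 mm higher than the reported TCP height implied, as two pictures confirmed. I went about 20 mm lower and gripped at 59.8 mm; the foot moves were not affected.
- **Measurement disagreement:** from the scene camera, the round and square trays came out about 1 cm short, probably from shadow on the front wall. I used the top camera for those two.

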